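Put the rinsed scraper and cup away on the drum decorator's bench

TASK

Put the rinsed things away: take the wide scraper out of the rinse tub and slide it blade down into the one free slot of the wooden tool block until it is fully home, and hang the white enamel cup by its handle on the hook stand. Either may come first; do not shift the other things on the bench.

Things in the scene. Friction and masses are not known exactly. Their poses are not given: they have to be found in the camera images.
- scraper: Bench scraper, 160 g: flat steel blade 92 wide (its y), 80 deep, 4 thick (its x); on top a wooden handle bar 160 long (y), 22 x 22. Origin: middle of the blade's bottom edge, z up to the handle (underside z = 80, centre z = 91 mm). It hangs in the rinse tub, handle ends resting on the two long rims, blade down inside. Both faces alike: either way round will do.
- tub: Grey plastic rinse tub, fixed, open on top, 210 (its x) x 125 (its y) x 100 tall, walls 5. Origin: centre of its underside. Empty but for the scraper.
- block: Fixed wooden tool block, 170 (its x) x 140 (y) x 75 tall; origin: centre of the underside. Three slots, open upward, each 9 wide (x), 100 long (y), 58 deep, at x = -48, 0, +48 mm. Two hold flat ribs; one, any of the three, is free. A scraper that is home stands on the slot's floor, its handle's underside 22 mm above the block's top.
- slot: The free slot of the block: origin at the centre of the slot's floor (58 mm below the block's top), z up, y along the slot, x across it.
- rib_a: A flat rib standing in one slot of the block, 90 x 68 x 4, fixed, its top 10 mm above the block. Origin: middle of its bottom edge, on the slot's floor; y along the slot.
- rib_b: The other flat rib, of the same size, in another slot, fixed. Origin and axes likewise.
- cup: White enamel cup, straight, 60 diameter, 90 tall, wall 3, 140 g, standing on the bench; once hung it swings some 3 s. Origin: centre of the underside, z up. Handle on its +y side: a squarish upright loop of 8 mm bar in its y-z plane (a rod passes through along x). Bar centres: top z = 80, bottom z = 22, outermost y = 62 mm; opening free from z = 26 to 76 and y = 30 to 58 mm.
- cup_loop (a point): Centre of the opening of the cup's handle, at (0, 44, 51) mm in the cup's frame.
- hook: Fixed steel hook stand: base disc 100 across, 12 thick; post 16 across, 210 tall; one 8 mm rod leaving the post towards the stand's -x at 190 mm height (rod centre), level to 88 mm from the post axis, then turning up to end 104 mm from the axis, 212 mm high. Origin: centre of the base's underside.
- hook_tip (a point): Upturned free end of the hook's rod, at (-104, 0, 212) mm in the stand's frame; the bar's round end reaches 4 mm beyond.
- beaker: Bystander: magenta glazed beaker without a handle, 76 wide, 85 tall. Origin: centre of its underside. To be left where it is.
- brush: Bystander: paint brush lying flat, 200 long, wooden handle. Origin: at its middle. To be left where it is.
- jar: Bystander: pale blue glaze jar with a lid, 70 wide, 85 tall. Origin: centre of its underside. To be left where it is.
- bowl: Bystander: terracotta bowl, 110 wide, 45 tall. Origin: centre of its underside. To be left where it is.
- bottle: Bystander: green bottle, 60 wide, 160 tall. Origin: centre of its underside. To be left where it is.
- tin: Bystander: plain metal tin, 64 wide, 70 tall. Origin: centre of its underside. To be left where it is.
Not all that is in view belongs to the job. What is shaped like the scraper but blue is not meant. Leave any yellow look-alike of the cup alone.

How it is judged:
By the outcome, as a careful person would: the job done as asked, in the order asked, and still so for the second after the job is handed in, with the robot touching nothing.
It also fails if it takes over 58 s, if anything falls off the work surface, if the arm or the gripper's body presses on something with over 40 N, if the wrist force passes 120 N, or if a joint passes its speed limit or range.

ROBOT

A 6-joint arm with a two-finger parallel gripper is mounted at the origin on the work surface. World frame = base frame: x ahead of the robot, y to its left, z up, the work surface at z = 0. Lengths are in m, angles in degrees, forces in N, time in s.
With the tool pointing down it reaches from about 0.4 to 0.825 m from the base axis. Payload 7 kg.
Tool frame: the origin (TCP) lies midway between the tips of the shut fingers; the grasp point (between the pads) lies 19 mm behind it; z points along the fingers, y is the direction in which the jaws open and shut (so a half turn about z gives the same grasp; the last joint's range is limited). The gripper opens to 88 mm and grips with 3 to 60 N. Pads are 19 mm wide; open, the fingers measure 130 mm over their backs; the gripper's body (78 mm by 193 mm) begins 47 mm behind the grasp point.
Start: joints at [-51.446, 20.546, 0.682, 0, -70.136, -16.507], TCP at [0.253, -0.626, 0.227] pointing down, gripper open.
Joint ranges: [-176.03, 176.03], [-82.01, 121.73], [-58.28, 71.71], [-173.87, 95.51], [-174.79, -0.11], [-173.66, 173.66]. Speed limits (degrees/s): [136.94, 136.94, 172.46, 180, 180, 180].

INTERFACE

Orientations are given as [roll, pitch, yaw] about the fixed x, y, z axes, in that order (R = Rz(yaw) Ry(pitch) Rx(roll)).
In Python, from plant import r gives the robot as it stands. The module is installed in compiled form; this text tells all that it offers.
- The arm moves only by the tool send_rows, never from a script. Its argument "motion" is a list of rows, each an object with "travel": the shift along the tool's x, y, z in m, a list of three; "spin": the turn about the tool's z in degrees. In form: [{"travel": [tx, ty, tz], "spin": spin}, ...]. A call has 1 to 5 rows; each row shifts and turns the pose as measured when the row begins, along the tool's axes as they then stand; what a row does not reach is not made up. A row lasts 1/12 s, in which the tool goes at most 41.7 mm and 7.16 degrees, less where a joint would pass 70% of its speed; a pose out of reach is approached as far as the arm can. A call is refused whole if a number of a shift passes 0.0417 or a number of a turn 7.16, either way. A call with a gripper value outside its range is refused whole. "gripper" is the gripper command: -1 is shut, 1 is fully open, values between are in proportion, set as the call begins (left out, the last holds). The fingers move at their own pace and stop on an object; "squeeze" is the grip in N (left out, the last holds). Time passes only in rows, so rows that do not move let the fingers close. It gives the time, the measured TCP pose, the force and the opening at its end, in the units of the state.
- r.get_state(): the state, without advancing time (a new reading comes with each control period).
- r.capture(name): name is "side" or "top"; returns (picture, depth): 420x560x3 uint8, blue, green, red; 420x560 float32, m along the optical axis (not along the pixel's ray), 0 where there is no reading.
- r.get_calibration(name): a dict with "fov_y" (degrees; the focal length in pixels is half the picture's height over the tangent of half this angle, whatever the lens; pixels are square), "cx", "cy" (the principal point, pixels), "origin" and "orientation" of the camera in the world. Camera axes: x right, y down, z forward; pixel columns grow to the right and rows downward; lengths in m; the calibration is good to about 2 mm. A picture is of the moment at which its call begins. get_calibration takes no time and is no camera call.
- r.close_job(): hands the job in, once; it reports no verdict.
Trained networks look in the newest picture that a camera, given by its name, has taken for a name from the list of things; names that differ only in an ending like _2 or _b are one class to them, and where a whole thing is asked for, a point or a joint stands for the part that bears it (a point fixed in the world has none). Each returns a list of dicts, best first, with "conf" (0 to 1); they miss things now and then, are a little off and sometimes report something else, mostly with a low value. They report only what shows in the picture. A call takes as long as a camera call. They do not tell look-alikes from the thing itself.
- r.boxes_of(camera, target): "at" ([x, y, z] in m, in the coordinates of the camera as it stood for that picture, good to about 4 mm: the middle of the surface that is visible of it).
- r.pinpoint(camera, target): "at" ([x, y, z] in m, in the coordinates of the camera as it stood for that picture, good to about 4 mm: a listed point, or the origin of a listed thing).
The state is a dict: "time_s": time; "joints": joint angles; "qd": joint speeds; "joint_torque": joint torques, N m; "tcp_pos": TCP position; "eef_rot": TCP orientation; "contact_force": force on the tool from outside, world axes, zero at the start; "moment": the same for the moment, N m; "gripper_width": finger opening in m.
Only numpy, scipy, OpenCV 4.12 (cv2) and the standard library are available. Lean on these libraries where they do the work, as an engineer would, in place of code of your own. Each camera call takes 0.05 s, during which the arm holds its last target. There are 200 camera calls.

## Working session

There is one attempt and no reset: what is moved stays moved. The work goes in short steps, Python scripts to look and compute and a tool call to move; the robot and the scene stay as the last step left them, time stands still between calls to the robot, and variables do not carry over. Pictures are saved under pics/ and viewed, about 8 in all and at most 12, crops included, and the job is handed in when it is done.

Besides the shell and the picture viewer there is one more tool, called after "Emit:" as name(argument=value, ...) on one line, values as JSON. send_rows: Moves the arm, as the interface text tells. Its arguments: {"type":"object","properties":{"motion":{"type":"array"},"gripper":{"type":"number"},"squeeze":{"type":"number"}},"required":["motion"]}

```bash
mkdir -p pics; cat > h.py <<'E'
import numpy as np, cv2
from plant import r
from scipy.spatial.transform import Rotation as R
def cal(n):
    c=r.get_calibration(n); return c
def pose(n):
    c=cal(n); o=np.array(c['orientation'],float)
    M=R.from_euler('xyz',o,degrees=True).as_matrix() if o.size==3 else o.reshape(3,3)
    return M,np.array(c['origin'])
def w(n,p):
    M,o=pose(n); return M@np.array(p)+o
def cloud(n,d):
    c=cal(n); f=d.shape[0]/2/np.tan(np.radians(c['fov_y']/2))
    v,u=np.mgrid[:d.shape[0],:d.shape[1]]
    P=np.stack([(u-c['cx'])/f*d,(v-c['cy'])/f*d,d],-1)
    M,o=pose(n); return P@M.T+o
E
python3 - <<'E'
from h import *
for n in('side','top'):
    print(r.get_calibration(n))
    im,d=r.capture(n); cv2.imwrite(f'pics/{n}0.png',im); np.savez(f'{n}0.npz',im=im,P=cloud(n,d),d=d)
    for t in('scraper','tub','block','slot','cup','cup_loop','hook','hook_tip'):
        for fn in('pinpoint',):
            print(n,t,[(x['conf'],w(n,x['at']).round(3).tolist()) for x in getattr(r,fn)(n,t)])
print(r.get_state())
E
```

```text
{'fov_y': 57.712732338891485, 'cx': 283.60764901725764, 'cy': 202.76907501883395, 'origin': array([-0.03274967,  0.48229255,  0.78364958]), 'orientation': array([-130.82722713,   -0.64385207, -133.8787635 ])}
side scraper [(0.74, [0.439, 0.337, 0.023]), (0.67, [0.216, 0.329, 0.008])]
side tub [(0.62, [0.444, 0.325, 0.003])]
side block [(0.69, [0.527, -0.03, -0.004])]
side slot []
side cup [(0.88, [0.44, -0.207, -0.002])]
side cup_loop [(0.82, [0.433, -0.161, 0.054])]
side hook [(0.49, [0.523, -0.302, 0.212])]
side hook_tip [(0.94, [0.522, -0.305, 0.212]), (0.18, [0.442, -0.204, -0.002])]
{'fov_y': 45.4536673495845, 'cx': 280.24401284122655, 'cy': 206.30411135301395, 'origin': array([ 0.28768032, -0.07020076,  1.47771509]), 'orientation': array([-171.16086007,    1.24772907,  -90.43761215])}
top scraper [(0.9, [0.439, 0.33, 0.022]), (0.81, [0.218, 0.322, 0.001]), (0.62, [0.546, -0.454, 0.003])]
top tub [(0.59, [0.448, 0.329, 0.0])]
top block [(0.97, [0.533, -0.036, 0.001])]
top slot [(0.18, [0.363, 0.102, 0.0])]
top cup [(0.79, [0.444, -0.205, 0.004]), (0.6, [0.307, -0.241, 0.002]), (
[... 162 characters left out ...]
(0.55, [0.524, -0.308, 0.214])]
{'time_s': 0.9, 'joints': array([-5.14467197e+01,  2.05430913e+01,  6.80359536e-01,  6.83222478e-04,
       -7.01341853e+01, -1.65071416e+01]), 'qd': array([ 0.0655954 , -0.03362167,  0.09535506,  0.03010612,  0.08698325,
       -0.00982566]), 'joint_torque': array([ 2.45178264e-03, -5.82356465e+01,  2.93308085e+01,  7.00267464e+00,
        1.25861523e-02, -3.93739390e-05]), 'tcp_pos': array([ 0.25333452, -0.62563031,  0.22658815]), 'eef_rot': array([-1.79996862e+02,  2.59891301e-04, -1.57953629e+02]), 'contact_force': array([ 0.67710418, -1.28577941,  0.79801312]), 'moment': array([ 0.02209167, -0.00394034,  0.02817704]), 'gripper_width': 0.08753579601016183}
```

View pics/top0.png

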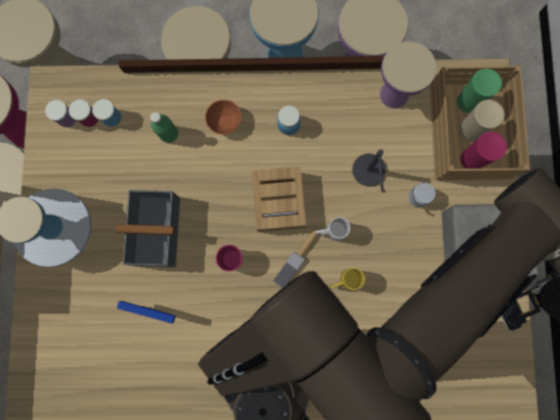

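View pics/side0.png

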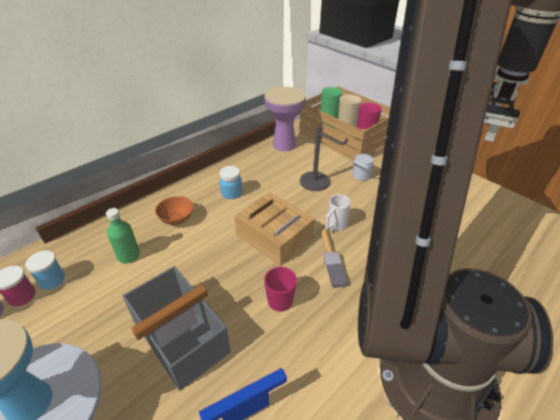

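Overview: the top view shows the scraper's brown handle at (145,230) across the tub, the block at (279,198), the white cup at (340,229) with its handle to the left (+y), the hook base at (370,170), and a yellow decoy at (352,279). I'll enlarge the block and tub.

```bash
python3 - <<'E'
from h import *
z=np.load('top0.npz'); im=z['im']; s=np.load('side0.npz')['im']
a=cv2.resize(im[155:280,105:345],None,fx=3.3,fy=3.3,interpolation=cv2.INTER_CUBIC)
cv2.imwrite('pics/c1.png',a)
a=cv2.resize(s[180:270,225:360],None,fx=5.5,fy=5.5,interpolation=cv2.INTER_CUBIC)
cv2.imwrite('pics/c2.png',a)
P=z['P']
for box in ((150,280,115,190),(160,240,245,315)):
  print(box)
  Q=P[box[0]:box[1],box[2]:box[3]]
  print((Q[::6,::6,2]*1000).round(0).astype(int))
E
```

```text
(150, 280, 115, 190)
[[   1    0   -4    4    1    7    2    0    0    0   -3    3   -2]
 [  -3    6    0    0   -2   -1    4 1478    1    3   -3   -1   -1]
 [  -1    4    1    0    6   -5    7    2    3   -1   -4   -2    6]
 [   4    0    4    4    1    2    2   -3   -5    7   -2    5   -5]
 [   2    1    2    4    5   -2   -4    7   -5    2   -1    5    8]
 [  -1   -1    1    0   -6   -3    6    1    0    1    5    2    0]
 [   6    5   -4   -3    7    5    4    7    2    1    2   -6   -2]
 [   3   -3    1   84   90   92   97   97  106  105    3    3    7]
 [  -2   -4    1   65   12    8    5    4    7   -1   65   -2    2]
 [   5    7    1   68    9    8   12    6    8    2   59    0    5]
 [   1    1  102   54    7    9    5    7    5    7   53   -1   -4]
 [  -5    0  103   56    6    2    7    8   10   11   53   -5    3]
 [   1    1   99   50    8    4    4   13    3   98   42    6   -5]
 [  -2  122  126  121  116  121  123  119  124  120   40    1   -6]
 [   4   -1  102   48    4    3    1    7  106  118   35    0    1]
 [   4    1   89   42    2    3    6    1    8  100   28   
[... 621 characters left out ...]
    1]
 [   0   -2   80   74   70   78   71   74   74   72    0    7]
 [   1    0   77   79   80   78   78   78   79   78   -5    1]
 [  -7    3   73   75   75   71   75   75   81   81    8   -3]
 [  -1   -8   77   81   75   73   68   62   42   76    1    1]
 [  -3    3   76   76   77   79   72   76   75   73    0    5]
 [  -2   -4   69   77   74   72   71   79   74   74    6    2]
 [  -3   -3   82   71   84   81   90   78 1478   75   -1    4]
 [   1    3   72   68   75   77   76   77   73   81   76    3]
 [  -1   -4   82   79 1478   81   72   70   75   63   45    2]
 [  -3    4   -2   -2   -4    0   -2   -1    3    4    0    4]
 [  -7    3   -9    1   -3    0    4    0   -2    1    4   16]]
```

View pics/c1.png

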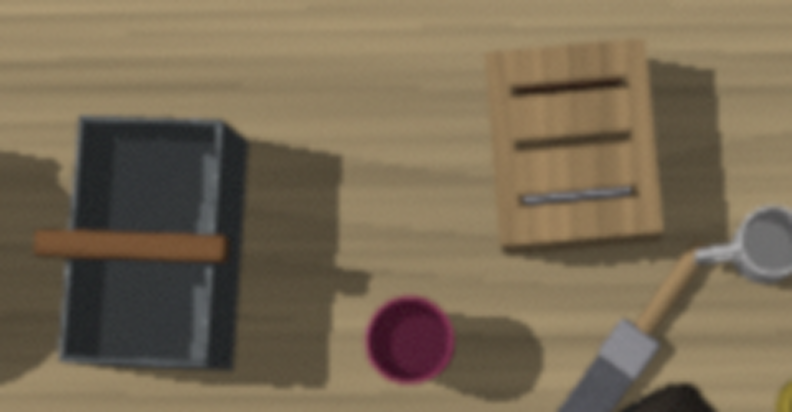

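View pics/c2.png

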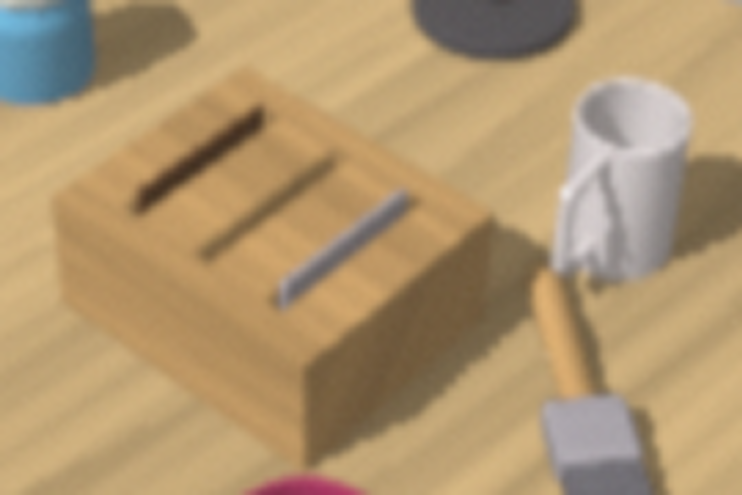

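Crops: the near slot holds a grey rib. The far slot is dark and the middle one is wood-coloured, so I'll use depth to see which of those is free, and fit the geometry at the same time.

```bash
cat > geo.py <<'E'
from h import *
def depth_avg(n,k):
    ds=[];ims=[]
    for _ in range(k):
        im,d=r.capture(n); d=d.copy(); d[d==0]=np.nan; ds.append(d); ims.append(im.astype(float))
    return np.mean(ims,0).astype(np.uint8),np.nanmedian(ds,0)
def bproject(n,u,v,z):
    # pixel ray meets plane z
    c=cal(n); f=210/np.tan(np.radians(c['fov_y']/2)); M,o=pose(n)
    k=M@np.array([(u-c['cx'])/f,(v-c['cy'])/f,1.]); return o+k*(z-o[2])/k[2]
def project(n,p):
    c=cal(n); f=210/np.tan(np.radians(c['fov_y']/2)); M,o=pose(n)
    q=M.T@(np.array(p)-o); return np.array([c['cx']+f*q[0]/q[2],c['cy']+f*q[1]/q[2]])
def flat(n,im,x0,x1,y0,y1,z,px=2000):
    # rectified view of plane z: rows = x descending, cols = y descending
    H=int((x1-x0)*px);W=int((y1-y0)*px)
    src=np.float32([project(n,(x,y,z)) for x,y in((x1,y1),(x1,y0),(x0,y0),(x0,y1))])
    dst=np.float32([(0,0),(W,0),(W,H),(0,H)])
    return cv2.warpPerspective(im,cv2.getPerspectiveTransform(src,dst),(W,H),flags=cv2.INTER_CUBIC)
E
python3 - <<'E'
from geo import *
D={}
for n in('top','side'):
    im,d=depth_avg(n,6); P=cloud(n,d); np.savez(f'{n}1.npz',im=im,P=P); D[n]=P
def rect(m):
    q=m[:,:2].astype(np.float32)*1000; return cv2.minAreaRect(q)
for n in D:
    P=D[n].reshape(-1,3); 
    m=P[(abs(P[:,2]-.075)<.006)&(abs(P[:,0]-.53)<.12)&(abs(P[:,1]+.033)<.1)]
    print(n,'block',rect(m),m.mean(0))
    m=P[(abs(P[:,2]-.122)<.006)&(abs(P[:,0]-.44)<.05)&(abs(P[:,1]-.33)<.11)]
    print(n,'handle',rect(m),m.mean(0))
    m=P[(abs(P[:,2]-.19)<.035)&(abs(P[:,0]-.56)<.08)&(abs(P[:,1]+.305)<.04)]
    print(n,'hook',len(m),rect(m)); 
    m=P[(P[:,2]>.07)&(P[:,2]<.097)&(abs(P[:,0]-.442)<.05)&(abs(P[:,1]+.19)<.07)]
    print(n,'cup',rect(m),m.mean(0),m.max(0),m.min(0))
# block frame raw height profile across slots, top view
fl=[flat(n,np.load(f'{n}1.npz')['im'],.43,.64,-.125,.06,.075) for n in D]
fl=[f for f in fl]
cv2.imwrite('pics/flat.png',np.hstack(fl))
E
```

```text
top block ((531.7576904296875, -36.06238555908203), (170.71517944335938, 139.9499053955078), 4.496592044830322) [ 0.53055049 -0.03620113  0.07528575]
top handle ((440.2421569824219, 331.3603515625), (159.97564697265625, 22.283832550048828), 87.52330780029297) [0.43985531 0.32981963 0.12187053]
top hook 171 ((575.6712646484375, -304.7264404296875), (114.79411315917969, 14.322489738464355), 0.12067719548940659)
top cup ((433.5154724121094, -191.8949737548828), (58.288108825683594, 89.32925415039062), 34.02961349487305) [ 0.44130355 -0.19315118  0.08547585] [ 0.47209675 -0.1408133   0.09408827] [ 0.41312205 -0.23237239  0.07002316]
side block ((529.5062866210938, -32.705299377441406), (171.6642303466797, 141.3907470703125), 4.1816864013671875) [ 0.52367791 -0.02806939  0.07513967]
side handle ((437.6761474609375, 334.708740234375), (159.6416015625, 22.172515869140625), 87.56725311279297) [0.43591368 0.33963083 0.12200973]
side hook 176 ((573.2947387695312, -304.15753173828125), (115.11502838134766, 13.585148811340332), 4.077232837677002)
side cup ((444.08465576171875, -186.5026092529297), (87.35926818847656, 60.35235595703125), 74.13345336914062) [ 0.4379751  -0.19442926  0.08207711] [ 0.46946892 -0.1366959   0.09153688] [ 0.4105993  -0.22988498  0.07032973]
```

View pics/flat.png

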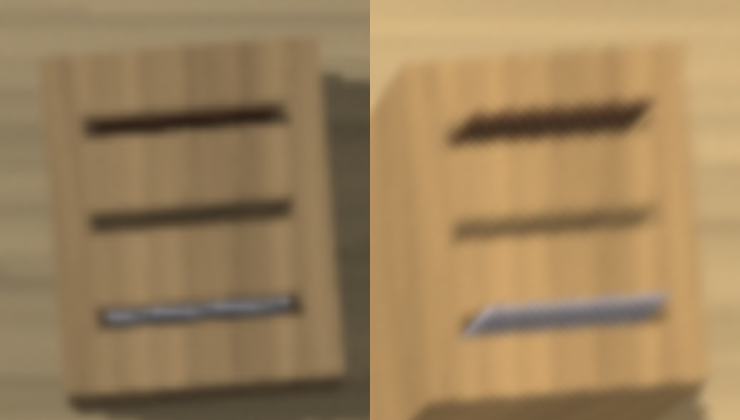

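The middle slot is free: the side view shows raised ribs in the far (dark) and near (grey) slots. The block yaws about +4.4° and the scraper handle lies at 87.5°. Next I need the cup handle and rod directions.

```bash
python3 - <<'E'
from geo import *
from scipy.optimize import least_squares
for n in('top','side'):
    P=np.load(f'{n}1.npz')['P'].reshape(-1,3)
    m=P[(P[:,2]>.02)&(P[:,2]<.1)&(abs(P[:,0]-.442)<.06)&(abs(P[:,1]+.19)<.075)]
    rim=m[(m[:,2]>.084)]
    f=lambda q:np.hypot(rim[:,0]-q[0],rim[:,1]-q[1])-.0285
    c=least_squares(f,[.442,-.202],loss='soft_l1',f_scale=.002).x
    d=m[:,:2]-c; rr=np.hypot(*d.T); h=m[(rr>.037)&(rr<.072)]
    a=np.degrees(np.arctan2(h[:,1]-c[1],h[:,0]-c[0])); 
    print(n,'cup',c,len(h),np.median(a),np.percentile(a,[10,90]))
    v=P[(abs(P[:,2]-.19)<.012)&(P[:,0]>.52)&(P[:,0]<.61)&(abs(P[:,1]+.305)<.03)]
    k=np.polyfit(v[:,0],v[:,1],1); print('rod',len(v),np.degrees(np.arctan(k[0])),np.polyval(k,[.53,.58,.61]),np.median(v[:,2]))
    b=P[(abs(P[:,2]-.012)<.006)&(np.hypot(P[:,0]-.626,P[:,1]+.307)<.06)]
    print('base',cv2.minEnclosingCircle((b[:,:2]*1000).astype(np.float32)))
    t=P[(P[:,2]>.2)&(P[:,2]<.225)&(P[:,0]<.56)&(P[:,0]>.49)&(abs(P[:,1]+.305)<.03)]; print('tip',len(t),t.mean(0),t.min(0))
    p=P[(P[:,2]>.195)&(P[:,2]<.225)&(P[:,0]>.59)&(P[:,0]<.66)&(abs(P[:,1]+.305)<.03)]; print('posttop',len(p),p.mean(0))
    print([(x['conf'],w(n,x['at']).round(4).tolist()) for t in('hook_tip','cup_loop','cup','hook') for x in r.pinpoint(n,t)])
E
```

```text
top cup [ 0.4419564  -0.20374096] 53 100.49712560053264 [ 96.1975698  103.37439983]
rod 98 1.5898870929009403 [-0.30774272 -0.30635492 -0.30552225] 0.19370918117437053
base ((625.2589111328125, -304.74432373046875), 49.75682830810547)
tip 10 [ 0.52203015 -0.30773006  0.21306749] [ 0.51828318 -0.31141947  0.2007487 ]
posttop 42 [ 0.62131333 -0.30439161  0.20643882]
[(0.92, [0.5244, -0.3111, 0.2118]), (0.85, [0.2868, -0.1981, 0.0514]), (0.69, [0.4398, -0.1581, 0.0523]), (0.82, [0.4415, -0.2034, -0.0013]), (0.61, [0.3043, -0.2393, 0.0008]), (0.9, [0.6261, -0.3071, 0.0005])]
side cup [ 0.43985994 -0.2003196 ] 79 100.98509173299246 [ 97.35370591 103.38532251]
rod 71 1.1903447273947017 [-0.30259972 -0.3015608  -0.30093745] 0.1928269216308106
base ((623.036865234375, -301.5223083496094), 50.25080490112305)
tip 15 [ 0.51909485 -0.30337116  0.20877738] [ 0.5156215  -0.30696731  0.20138389]
posttop 31 [ 0.62085908 -0.29881216  0.20458194]
[(0.94, [0.5235, -0.3061, 0.2115]), (0.84, [0.4381, -0.1622, 0.0518]), (0.66, [0.6225, -0.3013, 0.0011]), (0.16, [0.4459, 0.329, -0.0006])]
```

```bash
cat > plan.py <<'E'
import sys,json
from h import *
# plan.py x y z yaw [x y z yaw ...] : print rows from the present pose through waypoints
s=r.get_state(); p=np.array(s['tcp_pos']); yaw=s['eef_rot'][2]
print('t',round(s['time_s'],2),p.round(4),np.round(s['eef_rot'],2),'F',np.round(s['contact_force'],1),'w',round(s['gripper_width'],4))
a=list(map(float,sys.argv[1:])); V=0.038;rows=[]
for i in range(0,len(a),4):
    g=np.array(a[i:i+3]); dy=(a[i+3]-yaw+180)%360-180
    n=max(1,int(np.ceil(max(np.linalg.norm(g-p)/V,abs(dy)/7))))
    for k in range(n):
        t=np.radians(yaw+dy*k/n); d=(g-p)/n
        rows.append({"travel":[round(float(d@[np.cos(t),np.sin(t),0]),4),round(float(d@[np.sin(t),-np.cos(t),0]),4),round(float(-d[2]),4)],"spin":round(-dy/n,2)})
    p=g;yaw+=dy
for k in range(0,len(rows),5): print(json.dumps(rows[k:k+5]))
E
python3 plan.py .27 -.6 .32 -157.95 .441 -.202 .24 -79.3
```

```text
t 1.9 [ 0.2533 -0.6256  0.2265] [ 180.     -0.   -157.95] F [ 0.3  0.4 -0.2] w 0.0882
[{"travel": [-0.0084, 0.0058, -0.0312], "spin": -0.0}, {"travel": [-0.0084, 0.0058, -0.0312], "spin": -0.0}, {"travel": [-0.0084, 0.0058, -0.0312], "spin": -0.0}, {"travel": [-0.0257, 0.0254, 0.0067], "spin": -6.55}, {"travel": [-0.0284, 0.0223, 0.0067], "spin": -6.55}]
[{"travel": [-0.0307, 0.0189, 0.0067], "spin": -6.55}, {"travel": [-0.0327, 0.0153, 0.0067], "spin": -6.55}, {"travel": [-0.0342, 0.0114, 0.0067], "spin": -6.55}, {"travel": [-0.0353, 0.0075, 0.0067], "spin": -6.55}, {"travel": [-0.0359, 0.0034, 0.0067], "spin": -6.55}]
[{"travel": [-0.0361, -0.0007, 0.0067], "spin": -6.55}, {"travel": [-0.0358, -0.0049, 0.0067], "spin": -6.55}, {"travel": [-0.035, -0.0089, 0.0067], "spin": -6.55}, {"travel": [-0.0337, -0.0128, 0.0067], "spin": -6.55}, {"travel": [-0.032, -0.0166, 0.0067], "spin": -6.55}]
```

Emit:
send_rows(motion=[{"travel": [-0.0084,0.0058,-0.0312],"spin": 0},{"travel": [-0.0084,0.0058,-0.0312],"spin": 0},{"travel": [-0.0084,0.0058,-0.0312],"spin": 0},{"travel": [-0.0257,0.0254,0.0067],"spin": -6.55},{"travel": [-0.0284,0.0223,0.0067],"spin": -6.55}], gripper=1)

```text
time_s: 2.32
tcp_pos: [0.2975, -0.5356, 0.308]
eef_rot: [179.7, -0.0, -145.1]
contact_force: [0.1, 0.6, -0.8]
gripper_width: 0.0875
```

Emit:
send_rows(motion=[{"travel": [-0.0307,0.0189,0.0067],"spin": -6.55},{"travel": [-0.0327,0.0153,0.0067],"spin": -6.55},{"travel": [-0.0342,0.0114,0.0067],"spin": -6.55},{"travel": [-0.0353,0.0075,0.0067],"spin": -6.55},{"travel": [-0.0359,0.0034,0.0067],"spin": -6.55}])

```text
time_s: 2.73
tcp_pos: [0.3695, -0.3635, 0.2756]
eef_rot: [-179.9, -0.0, -110.8]
contact_force: [1.5, -0.1, -0.3]
gripper_width: 0.0878
```

Emit:
send_rows(motion=[{"travel": [-0.0361,-0.0007,0.0067],"spin": -6.55},{"travel": [-0.0358,-0.0049,0.0067],"spin": -6.55},{"travel": [-0.035,-0.0089,0.0067],"spin": -6.55},{"travel": [-0.0337,-0.0128,0.0067],"spin": -6.55},{"travel": [-0.032,-0.0166,0.0067],"spin": -6.55}])

```text
time_s: 3.15
tcp_pos: [0.4367, -0.187, 0.2425]
eef_rot: [-179.7, -0.2, -76.4]
contact_force: [0.6, 0.6, -0.1]
gripper_width: 0.0876
```

```bash
python3 plan.py .441 -.202 .20 -79.3 .441 -.202 .11 -79.3
```

```text
t 3.15 [ 0.4367 -0.187   0.2425] [-179.66   -0.19  -76.39] F [ 0.6  0.6 -0.1] w 0.0876
[{"travel": [0.0078, -0.0003, 0.0212], "spin": 1.45}, {"travel": [0.0078, -0.0005, 0.0212], "spin": 1.45}, {"travel": [0.0, 0.0, 0.03], "spin": -0.0}, {"travel": [0.0, 0.0, 0.03], "spin": -0.0}, {"travel": [0.0, 0.0, 0.03], "spin": -0.0}]
```

Emit:
send_rows(motion=[{"travel": [0.0078,-0.0003,0.0212],"spin": 1.45},{"travel": [0.0078,-0.0005,0.0212],"spin": 1.45},{"travel": [0.0,0.0,0.03],"spin": 0},{"travel": [0,0,0.02],"spin": 0},{"travel": [0,0,0],"spin": 0}])

```text
time_s: 3.57
tcp_pos: [0.4475, -0.193, 0.1492]
eef_rot: [-179.2, -0.3, -78.0]
contact_force: [-0.3, -0.7, -0.1]
gripper_width: 0.0879
```

```bash
python3 plan.py .441 -.202 .10 -79.3  .441 -.202 .055 -79.3; python3 - <<'E'
from geo import *
for n in('top','side'):
    im,d=r.capture(n); cv2.imwrite(f'pics/{n}2.png',im)
s=cv2.imread('pics/side2.png'); t=cv2.imread('pics/top2.png')
cv2.imwrite('pics/g1.png',np.hstack([cv2.resize(s[130:270,270:410],(400,400)),cv2.resize(t[170:310,260:400],(400,400))]))
E
```

```text
t 3.57 [ 0.4475 -0.193   0.1492] [-179.16   -0.26  -78.01] F [-0.3 -0.7 -0.1] w 0.0879
[{"travel": [0.0038, 0.0041, 0.0246], "spin": 0.65}, {"travel": [0.0038, 0.0041, 0.0246], "spin": 0.65}, {"travel": [0.0, 0.0, 0.0225], "spin": -0.0}, {"travel": [0.0, 0.0, 0.0225], "spin": -0.0}]
```

View pics/g1.png

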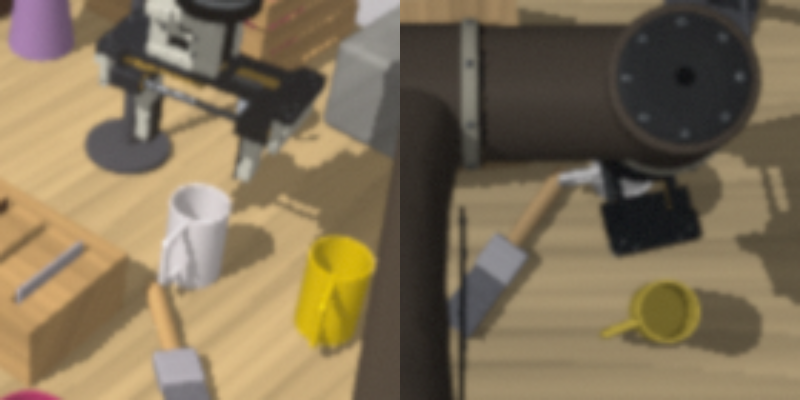

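The gripper is above the white cup with its jaws across the handle plane. I'll correct the offset and go down.

Emit:
send_rows(motion=[{"travel": [0.004,0.004,0.015],"spin": 0.65},{"travel": [0.0038,0.004,0.015],"spin": 0.65},{"travel": [0,0,0],"spin": 0},{"travel": [0,0,0],"spin": 0}])

```text
time_s: 4.0
tcp_pos: [0.448, -0.2045, 0.1291]
eef_rot: [-178.4, -0.6, -79.3]
contact_force: [1.3, 0.9, 0.0]
gripper_width: 0.0874
```

```bash
python3 plan.py .441 -.202 .055 -79.3
```

```text
t 4.0 [ 0.448  -0.2045  0.1291] [-178.4    -0.58  -79.28] F [1.3 0.9 0. ] w 0.0874
[{"travel": [-0.0019, 0.0032, 0.037], "spin": 0.01}, {"travel": [-0.0019, 0.0032, 0.037], "spin": 0.01}]
```

Emit:
send_rows(motion=[{"travel": [-0.002,0.0035,0.037],"spin": 0},{"travel": [-0.0018,0.003,0.035],"spin": 0}])

```text
time_s: 4.17
tcp_pos: [0.4519, -0.2036, 0.0657]
eef_rot: [-177.3, -1.0, -79.2]
contact_force: [0.2, 0.5, -1.9]
gripper_width: 0.0876
```

```bash
python3 plan.py .441 -.202 .055 -79.3; python3 -c "
from h import *
r.capture('top');s=r.get_state();print(s['tcp_pos'],s['eef_rot'],s['joints'],s['qd'])"
```

```text
t 4.17 [ 0.4519 -0.2036  0.0657] [-177.34   -0.95  -79.18] F [ 0.2  0.5 -1.9] w 0.0876
[{"travel": [-0.0036, 0.0104, 0.0107], "spin": 0.12}]
[ 0.44859615 -0.20308269  0.06006784] [-177.74079547   -0.80905588  -79.22971147] [ -1.163846    12.56542415 -36.33468917   0.51774119 -38.72333998
  11.55287542] [ -0.09112519  -1.2475917    1.69875467  -0.84362231 -11.62036194
   0.42113988]
```

Emit:
send_rows(motion=[{"travel": [0,0.005,0.003],"spin": 0},{"travel": [0,0.003,0.001],"spin": 0}])

```text
time_s: 4.38
tcp_pos: [0.4412, -0.2047, 0.0568]
eef_rot: [-177.8, -0.8, -79.2]
contact_force: [0.1, 0.6, 0.5]
gripper_width: 0.0877
```

```bash
python3 -c "
from h import *
r.capture('top');s=r.get_state();print(s['tcp_pos'],s['eef_rot'],s['qd'])"
```

```text
[ 0.44137262 -0.20487092  0.05736175] [-177.79089559   -0.844288    -79.15155529] [ 0.03282876 -0.69868194  0.92950956  0.1653163  -0.09249172 -0.19524778]
```

Emit:
send_rows(motion=[{"travel": [0,0,0],"spin": 0},{"travel": [0,0,0],"spin": 0},{"travel": [0,0,0],"spin": 0},{"travel": [0,0,0],"spin": 0},{"travel": [0,0,0],"spin": 0}], gripper=-1, squeeze=25)

```text
time_s: 4.85
tcp_pos: [0.4454, -0.2055, 0.064]
eef_rot: [-177.3, -1.0, -79.1]
contact_force: [-1.7, -0.2, 0.4]
gripper_width: 0.0599
```

Emit:
send_rows(motion=[{"travel": [0,0,0],"spin": 0},{"travel": [0,0,-0.01],"spin": 0},{"travel": [0,0,-0.02],"spin": 0},{"travel": [0,0,-0.03],"spin": 0},{"travel": [0,0,-0.03],"spin": 0}])

```text
time_s: 5.27
tcp_pos: [0.4358, -0.2039, 0.1503]
eef_rot: [-178.1, -0.7, -79.2]
contact_force: [1.4, 0.1, -2.3]
gripper_width: 0.059
```

```bash
python3 plan.py .46 -.33 .25 -88.5
```

```text
t 5.27 [ 0.4358 -0.2039  0.1503] [-178.06   -0.74  -79.18] F [ 1.4  0.1 -2.3] w 0.059
[{"travel": [0.0257, -0.0, -0.0199], "spin": 1.86}, {"travel": [0.0257, -0.0009, -0.0199], "spin": 1.86}, {"travel": [0.0256, -0.0017, -0.0199], "spin": 1.86}, {"travel": [0.0255, -0.0025, -0.0199], "spin": 1.86}, {"travel": [0.0255, -0.0034, -0.0199], "spin": 1.86}]
```

Emit:
send_rows(motion=[{"travel": [0.0285,0,-0.02],"spin": 1.86},{"travel": [0.0285,-0.0009,-0.02],"spin": 1.86},{"travel": [0.0285,-0.0017,-0.018],"spin": 1.86},{"travel": [0.0285,-0.0025,-0.018],"spin": 1.86},{"travel": [0.0285,-0.0034,-0.015],"spin": 1.86}])

```text
time_s: 5.68
tcp_pos: [0.4585, -0.3441, 0.2518]
eef_rot: [-177.7, -0.4, -88.3]
contact_force: [1.8, 0.7, -1.7]
gripper_width: 0.059
```

```bash
python3 - <<'E'
from geo import *
for n in('top','side'):
    im,d=depth_avg(n,2); cv2.imwrite(f'pics/{n}3.png',im); np.savez(f'{n}3.npz',im=im,P=cloud(n,d))
    print(n,[(t,x['conf'],w(n,x['at']).round(4).tolist()) for t in('hook_tip','cup_loop','cup') for x in r.pinpoint(n,t)])
s=cv2.imread('pics/side3.png'); t=cv2.imread('pics/top3.png')
cv2.imwrite('pics/g2.png',np.hstack([cv2.resize(s[90:250,290:450],(400,400)),cv2.resize(t[120:280,300:460],(400,400))]))
E
python3 plan.py .46 -.350 .22 -88.5
```

```text
top [('cup_loop', 0.77, [0.2865, -0.1986, 0.0501]), ('cup_loop', 0.71, [0.4647, -0.3009, 0.2422]), ('cup', 0.77, [0.3043, -0.2384, 0.002]), ('cup', 0.51, [0.4605, -0.3442, 0.1921])]
side [('hook_tip', 0.64, [0.5235, -0.3039, 0.2117]), ('cup_loop', 0.84, [0.4565, -0.2962, 0.2405]), ('cup', 0.84, [0.4567, -0.3393, 0.1829])]
t 6.18 [ 0.4582 -0.342   0.2497] [-177.77   -0.33  -88.19] F [-0.8  0.4 -1.5] w 0.059
[{"travel": [0.008, -0.0015, 0.0297], "spin": 0.31}]geo.py:6: RuntimeWarning: All-NaN slice encountered
  return np.mean(ims,0).astype(np.uint8),np.nanmedian(ds,0)
```

View pics/g2.png

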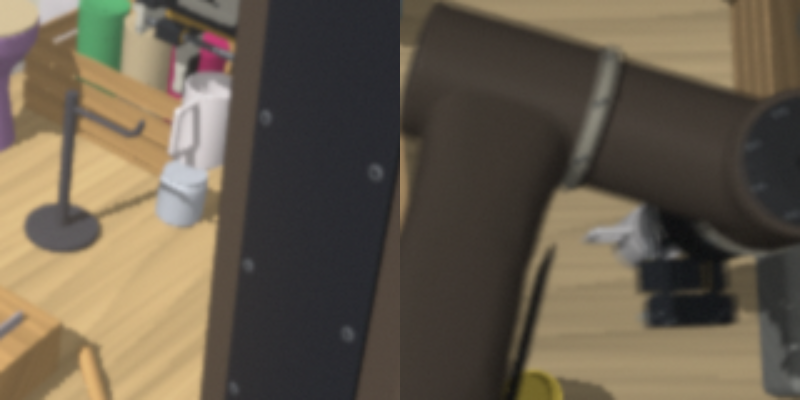

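The loop is seen at (.4565,-.296,.2405) and the tip at (.5235,-.305,.212) in the side camera. I'll align the loop with the tip first.

Emit:
send_rows(motion=[{"travel": [0.005,-0.001,0.014],"spin": 0.15},{"travel": [0.003,0,0.011],"spin": 0.15}])

```text
time_s: 6.35
tcp_pos: [0.4619, -0.3494, 0.2268]
eef_rot: [-177.5, -0.4, -88.3]
contact_force: [-1.2, 0.3, -2.3]
gripper_width: 0.059
```

```bash
python3 - <<'E'
from geo import *
n='side'
im,d=r.capture(n)
print([(t,x['conf'],w(n,x['at']).round(4).tolist()) for t in('hook_tip','cup_loop','cup') for x in r.pinpoint(n,t)])
E
python3 plan.py .575 -.350 .22 -88.5
```

```text
[('hook_tip', 0.86, [0.5213, -0.3045, 0.2098]), ('cup_loop', 0.75, [0.4623, -0.3019, 0.2179]), ('cup', 0.65, [0.461, -0.3498, 0.1626])]
t 6.55 [ 0.4615 -0.3498  0.2273] [-177.59   -0.45  -88.37] F [ 0.4  0.4 -1.8] w 0.0594
[{"travel": [0.0012, -0.0378, 0.0024], "spin": 0.04}, {"travel": [0.0011, -0.0378, 0.0024], "spin": 0.04}, {"travel": [0.0011, -0.0378, 0.0024], "spin": 0.04}]
```

Emit:
send_rows(motion=[{"travel": [0.001,-0.015,0.004],"spin": 0},{"travel": [0.0005,-0.02,0.002],"spin": 0},{"travel": [0.0005,-0.02,0.001],"spin": 0}])

```text
time_s: 6.8
tcp_pos: [0.5167, -0.3504, 0.2256]
eef_rot: [-177.4, -0.5, -88.5]
contact_force: [-0.0, -0.6, -1.1]
gripper_width: 0.0587
```

```bash
python3 - <<'E'
from geo import *
n='side'
im,d=r.capture(n); cv2.imwrite('pics/s4.png',cv2.resize(im[90:250,270:430],(600,600),interpolation=cv2.INTER_CUBIC))
print([(t,x['conf'],w(n,x['at']).round(4).tolist()) for t in('hook_tip','cup_loop','cup') for x in r.pinpoint(n,t)])
E
python3 plan.py .575 -.350 .22 -88.5
```

```text
[('hook_tip', 0.74, [0.5227, -0.3021, 0.2115]), ('cup_loop', 0.88, [0.5172, -0.3008, 0.2169]), ('cup', 0.69, [0.5194, -0.3468, 0.1562])]
t 7.0 [ 0.5163 -0.3501  0.2247] [-177.51   -0.49  -88.4 ] F [ 0.4 -0.5 -2.5] w 0.0588
[{"travel": [0.0008, -0.0293, 0.0023], "spin": 0.05}, {"travel": [0.0007, -0.0293, 0.0023], "spin": 0.05}]
```

View pics/s4.png

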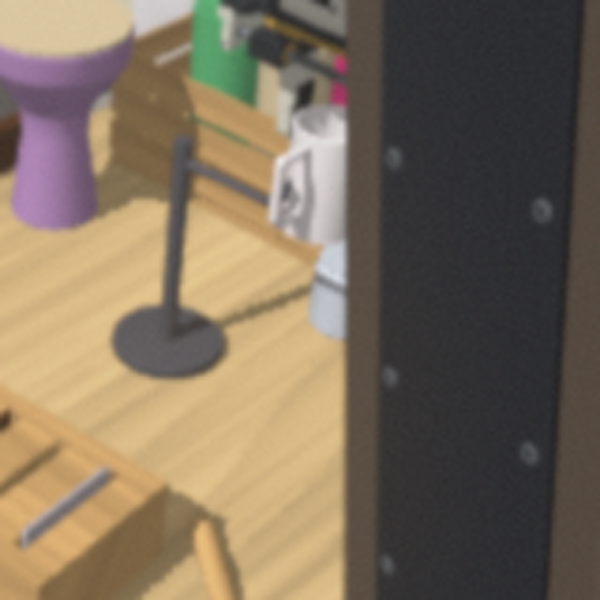

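The tip shows through the loop at (290,190). I'll lower 10 mm so the bottom bar clears the level part of the rod, then go on.

Emit:
send_rows(motion=[{"travel": [0.001,-0.002,0.008],"spin": 0},{"travel": [0.001,-0.012,0.005],"spin": 0},{"travel": [0.001,-0.012,0.006],"spin": 0}])

```text
time_s: 7.25
tcp_pos: [0.5428, -0.3529, 0.2083]
eef_rot: [-177.3, -0.6, -88.5]
contact_force: [0.6, -0.7, -1.8]
gripper_width: 0.0592
```

```bash
python3 - <<'E'
from geo import *
n='side'
im,d=r.capture(n)
print([(t,x['conf'],w(n,x['at']).round(4).tolist()) for t in('cup_loop',) for x in r.pinpoint(n,t)])
E
python3 plan.py .575 -.350 .20 -88.5
```

```text
[('cup_loop', 0.74, [0.7685, -0.0659, 0.0022]), ('cup_loop', 0.61, [0.5452, -0.3038, 0.1995])]
t 7.35 [ 0.5434 -0.3525  0.2063] [-177.48   -0.48  -88.42] F [ 0.4  0.5 -2.1] w 0.0589
[{"travel": [-0.0016, -0.0317, 0.0063], "spin": 0.08}]
```

Emit:
send_rows(motion=[{"travel": [-0.001,-0.014,0.003],"spin": 0},{"travel": [-0.001,-0.014,0.004],"spin": 0},{"travel": [0,0,0.008],"spin": 0},{"travel": [0,0,0.006],"spin": 0}])

```text
time_s: 7.68
tcp_pos: [0.5758, -0.3501, 0.1856]
eef_rot: [-177.4, -0.5, -88.4]
contact_force: [-0.4, -0.1, -2.7]
gripper_width: 0.0589
```

```bash
python3 - <<'E'
from geo import *
n='side'
im,d=r.capture(n); cv2.imwrite('pics/s5.png',im)
print([(t,x['conf'],w(n,x['at']).round(4).tolist()) for t in('cup_loop',) for x in r.pinpoint(n,t)])
E
python3 plan.py .575 -.350 .177 -88.5
```

```text
[('cup_loop', 0.61, [0.5762, -0.3028, 0.1738])]
t 7.78 [ 0.5747 -0.3499  0.1849] [-177.54   -0.48  -88.44] F [-0.2  0.5 -1.6] w 0.0589
[{"travel": [0.0001, -0.0003, 0.0079], "spin": 0.06}]
```

Gentle lowering until the bar rests on the rod.

Emit:
send_rows(motion=[{"travel": [0,0,0.004],"spin": 0},{"travel": [0,0,0.003],"spin": 0}])

```text
time_s: 7.95
tcp_pos: [0.5753, -0.3501, 0.1783]
eef_rot: [-177.5, -0.5, -88.4]
contact_force: [-0.1, 2.1, 1.8]
gripper_width: 0.0589
```

```bash
python3 plan.py .575 -.350 .177 -88.5; python3 -c "
from geo import *
im,d=r.capture('side'); print(r.get_state()['contact_force'],r.get_state()['tcp_pos'])
print([(t,x['conf'],w('side',x['at']).round(4).tolist()) for t in('cup_loop',) for x in r.pinpoint('side',t)])"
```

```text
t 7.95 [ 0.5753 -0.3501  0.1783] [-177.48   -0.52  -88.43] F [-0.1  2.1  1.8] w 0.0589
[{"travel": [-0.0002, 0.0003, 0.0013], "spin": 0.07}]
[0.8011878  0.18389868 1.20500279] [ 0.57529196 -0.35017508  0.17818709]
[('cup_loop', 0.93, [0.5759, -0.3032, 0.1695])]
```

Emit:
send_rows(motion=[{"travel": [0,0,0],"spin": 0},{"travel": [0,0,0],"spin": 0},{"travel": [0,0,0],"spin": 0}], gripper=1)

```text
time_s: 8.3
tcp_pos: [0.575, -0.3507, 0.18]
eef_rot: [-177.4, -0.6, -88.4]
contact_force: [0.4, 0.1, 0.7]
gripper_width: 0.0737
```

```bash
python3 - <<'E'
from geo import *
im,d=r.capture('side'); cv2.imwrite('pics/s6.png',cv2.resize(im[90:250,230:390],(600,600),interpolation=cv2.INTER_CUBIC))
E
python3 plan.py .575 -.350 .20 -88.5
```

```text
t 8.35 [ 0.5751 -0.3508  0.18  ] [-177.38   -0.59  -88.44] F [-0.4  0.6 -0.2] w 0.0774
[{"travel": [-0.0008, 0.0001, -0.02], "spin": 0.06}]
```

View pics/s6.png

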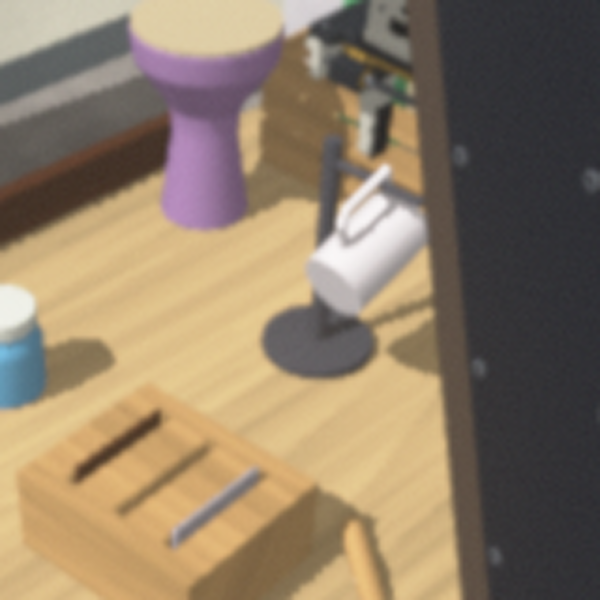

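The cup hangs on the rod by its handle and is swinging freely. I'll retreat upward, then go to the tub.

Emit:
send_rows(motion=[{"travel": [0,0,-0.02],"spin": 0},{"travel": [0,0,-0.03],"spin": 0},{"travel": [0,0,-0.035],"spin": 0},{"travel": [0,0,-0.03],"spin": 0}])

```text
time_s: 8.68
tcp_pos: [0.5659, -0.3484, 0.2901]
eef_rot: [-178.2, -0.2, -88.5]
contact_force: [0.3, -0.9, 0.1]
gripper_width: 0.0875
```

```bash
python3 plan.py .438 .332 .22 -92.5
```

```text
t 8.68 [ 0.5659 -0.3484  0.2901] [-178.18   -0.24  -88.5 ] F [ 0.3 -0.9  0.1] w 0.0875
[{"travel": [-0.036, 0.0058, 0.0037], "spin": 0.21}, {"travel": [-0.036, 0.0059, 0.0037], "spin": 0.21}, {"travel": [-0.0359, 0.0061, 0.0037], "spin": 0.21}, {"travel": [-0.0359, 0.0062, 0.0037], "spin": 0.21}, {"travel": [-0.0359, 0.0063, 0.0037], "spin": 0.21}]
[{"travel": [-0.0359, 0.0065, 0.0037], "spin": 0.21}, {"travel": [-0.0358, 0.0066, 0.0037], "spin": 0.21}, {"travel": [-0.0358, 0.0067, 0.0037], "spin": 0.21}, {"travel": [-0.0358, 0.0068, 0.0037], "spin": 0.21}, {"travel": [-0.0358, 0.007, 0.0037], "spin": 0.21}]
[{"travel": [-0.0357, 0.0071, 0.0037], "spin": 0.21}, {"travel": [-0.0357, 0.0072, 0.0037], "spin": 0.21}, {"travel": [-0.0357, 0.0074, 0.0037], "spin": 0.21}, {"travel": [-0.0357, 0.0075, 0.0037], "spin": 0.21}, {"travel": [-0.0356, 0.0076, 0.0037], "spin": 0.21}]
[{"travel": [-0.0356, 0.0078, 0.0037], "spin": 0.21}, {"travel": [-0.0356, 0.0079, 0.0037], "spin": 0.21}, {"travel": [-0.0355, 0.008, 0.0037], "spin": 0.21}, {"travel": [-0.0355, 0.0082, 0.0037], "spin": 0.21}]
```

Emit:
send_rows(motion=[{"travel": [-0.036,0.0058,0],"spin": 0.2},{"travel": [-0.036,0.006,0],"spin": 0.2},{"travel": [-0.036,0.006,0],"spin": 0.2},{"travel": [-0.036,0.006,0],"spin": 0.2},{"travel": [-0.036,0.006,0],"spin": 0.2}])

```text
time_s: 9.1
tcp_pos: [0.5352, -0.1717, 0.2969]
eef_rot: [-177.4, -0.6, -90.1]
contact_force: [1.1, 0.8, -0.1]
gripper_width: 0.0876
```

Emit:
send_rows(motion=[{"travel": [-0.036,0.0065,0.0037],"spin": 0.2},{"travel": [-0.036,0.0065,0.0037],"spin": 0.2},{"travel": [-0.036,0.0065,0.0037],"spin": 0.2},{"travel": [-0.036,0.0065,0.0037],"spin": 0.2},{"travel": [-0.036,0.007,0.0037],"spin": 0.2}])

```text
time_s: 9.52
tcp_pos: [0.5021, 0.0154, 0.2779]
eef_rot: [-176.9, -0.5, -91.2]
contact_force: [1.3, -0.2, 0.2]
gripper_width: 0.0881
```

```bash
python3 plan.py .438 .332 .24 -92.5
```

```text
t 9.52 [0.5021 0.0154 0.2779] [-176.92   -0.46  -91.23] F [ 1.3 -0.2  0.2] w 0.0881
[{"travel": [-0.035, 0.0079, 0.0042], "spin": 0.14}, {"travel": [-0.035, 0.008, 0.0042], "spin": 0.14}, {"travel": [-0.035, 0.0081, 0.0042], "spin": 0.14}, {"travel": [-0.035, 0.0081, 0.0042], "spin": 0.14}, {"travel": [-0.0349, 0.0082, 0.0042], "spin": 0.14}]
[{"travel": [-0.0349, 0.0083, 0.0042], "spin": 0.14}, {"travel": [-0.0349, 0.0084, 0.0042], "spin": 0.14}, {"travel": [-0.0349, 0.0085, 0.0042], "spin": 0.14}, {"travel": [-0.0349, 0.0086, 0.0042], "spin": 0.14}]
```

Emit:
send_rows(motion=[{"travel": [-0.035,0.008,0.001],"spin": 0.14},{"travel": [-0.035,0.008,0.001],"spin": 0.14},{"travel": [-0.035,0.008,0.001],"spin": 0.14},{"travel": [-0.035,0.008,0.001],"spin": 0.14},{"travel": [-0.035,0.008,0.001],"spin": 0.14}])

```text
time_s: 9.93
tcp_pos: [0.4633, 0.1993, 0.2714]
eef_rot: [-176.6, -0.2, -92.0]
contact_force: [0.6, 0.9, -1.2]
gripper_width: 0.0875
```

Emit:
send_rows(motion=[{"travel": [-0.035,0.008,0.001],"spin": 0.14},{"travel": [-0.035,0.008,0.001],"spin": 0.14},{"travel": [-0.025,0.008,0.001],"spin": 0.14},{"travel": [-0.01,0.005,0],"spin": 0}])

```text
time_s: 10.27
tcp_pos: [0.4354, 0.3143, 0.2678]
eef_rot: [-176.5, 0.0, -92.2]
contact_force: [0.6, 0.1, -0.2]
gripper_width: 0.0876
```

```bash
python3 - <<'E'
from geo import *
for n in('top','side'):
    im,d=depth_avg(n,2);P=cloud(n,d).reshape(-1,3)
    m=P[(abs(P[:,2]-.122)<.006)&(abs(P[:,0]-.44)<.05)&(abs(P[:,1]-.33)<.11)]
    print(n,len(m),cv2.minAreaRect((m[:,:2]*1000).astype(np.float32)) if len(m) else 0)
    cv2.imwrite(f'pics/{n}7.png',im)
E
python3 plan.py .438 .332 .14 -92.5
```

```text
top 317 ((439.71258544921875, 320.7156982421875), (138.564208984375, 22.26960563659668), 87.57705688476562)
side 874 ((437.3949279785156, 334.8350830078125), (159.4894256591797, 23.25682830810547), 87.10517120361328)
t 10.47 [0.4361 0.311  0.268 ] [-1.7649e+02 -3.0000e-02 -9.2270e+01] F [-0.4 -0.2  0.7] w 0.0874
[{"travel": [-0.0053, -0.0003, 0.032], "spin": 0.06}, {"travel": [-0.0053, -0.0003, 0.032], "spin": 0.06}, {"travel": [-0.0053, -0.0003, 0.032], "spin": 0.06}, {"travel": [-0.0053, -0.0003, 0.032], "spin": 0.06}]geo.py:6: RuntimeWarning: All-NaN slice encountered
  return np.mean(ims,0).astype(np.uint8),np.nanmedian(ds,0)
```

Emit:
send_rows(motion=[{"travel": [-0.004,0,0.025],"spin": 0.06},{"travel": [-0.004,0,0.025],"spin": 0.06},{"travel": [-0.004,0,0.025],"spin": 0.06},{"travel": [-0.002,0,0.02],"spin": 0.06},{"travel": [0,0,0.015],"spin": 0}])

```text
time_s: 10.88
tcp_pos: [0.4485, 0.3214, 0.1617]
eef_rot: [-176.0, 0.6, -92.8]
contact_force: [0.4, 0.2, 0.0]
gripper_width: 0.0879
```

```bash
python3 -c "
from geo import *
r.capture('side')"; python3 plan.py .438 .332 .092 -92.5
```

```text
t 10.93 [0.4474 0.3198 0.1587] [-176.2     0.41  -92.89] F [-0.7 -1.8 -3.2] w 0.0875
[{"travel": [-0.0058, 0.005, 0.0333], "spin": -0.2}, {"travel": [-0.0059, 0.005, 0.0333], "spin": -0.2}]
```

Emit:
send_rows(motion=[{"travel": [-0.003,0.004,0.012],"spin": -0.2},{"travel": [-0.003,0.004,0.012],"spin": -0.2},{"travel": [-0.002,0.003,0.012],"spin": 0}])

```text
time_s: 11.18
tcp_pos: [0.4419, 0.3252, 0.1239]
eef_rot: [-176.1, 0.5, -92.8]
contact_force: [1.6, 0.1, 0.1]
gripper_width: 0.0875
```

```bash
python3 -c "
from geo import *
r.capture('side')"; python3 plan.py .438 .332 .092 -92.5
```

```text
t 11.23 [0.4407 0.3242 0.1214] [-176.2     0.34  -92.81] F [-0.8 -1.7 -2.6] w 0.0874
[{"travel": [-0.0077, 0.0031, 0.0294], "spin": -0.31}]
```

Emit:
send_rows(motion=[{"travel": [-0.004,0.002,0.01],"spin": -0.15},{"travel": [-0.003,0.0015,0.01],"spin": -0.15},{"travel": [0,0,0.007],"spin": 0}])

```text
time_s: 11.48
tcp_pos: [0.4414, 0.33, 0.0967]
eef_rot: [-176.1, 0.5, -92.6]
contact_force: [-0.4, 0.5, -0.0]
gripper_width: 0.0876
```

```bash
python3 -c "
from geo import *
r.capture('side')"; python3 plan.py .438 .332 .092 -92.5
```

```text
t 11.53 [0.441  0.3293 0.0954] [-176.13    0.39  -92.67] F [-0.2 -0.7 -0.9] w 0.0877
[{"travel": [-0.0025, 0.0031, 0.0034], "spin": -0.17}]
```

Emit:
send_rows(motion=[{"travel": [-0.002,0.003,0.003],"spin": 0},{"travel": [0,0,0.001],"spin": 0},{"travel": [0,0,0.001],"spin": 0},{"travel": [0,0,0.001],"spin": 0}], gripper=-1, squeeze=40)

```text
time_s: 11.87
tcp_pos: [0.4392, 0.3311, 0.0901]
eef_rot: [-176.1, 0.4, -92.7]
contact_force: [0.0, -0.5, -0.2]
gripper_width: 0.0666
```

```bash
python3 plan.py .438 .332 .092 -92.5
```

```text
t 11.87 [0.4392 0.3311 0.0901] [-176.08    0.42  -92.72] F [ 0.  -0.5 -0.2] w 0.0666
[{"travel": [-0.0008, 0.0012, -0.0019], "spin": -0.22}]
```

Emit:
send_rows(motion=[{"travel": [0,0.001,-0.001],"spin": 0},{"travel": [0,0,0],"spin": 0},{"travel": [0,0,0],"spin": 0},{"travel": [0,0,0],"spin": 0},{"travel": [0,0,0],"spin": 0}])

```text
time_s: 12.28
tcp_pos: [0.4383, 0.3317, 0.0922]
eef_rot: [-176.0, 0.5, -92.7]
contact_force: [-1.0, -0.1, -0.5]
gripper_width: 0.033
```

```bash
python3 -c "
from geo import *
r.capture('side');r.capture('side')"; python3 plan.py .438 .332 .092 -92.5
```

```text
t 12.38 [0.4384 0.3318 0.0922] [-176.02    0.51  -92.69] F [1.8 0.3 0.7] w 0.0253
[{"travel": [-0.0002, 0.0004, 0.0002], "spin": -0.19}]
```

Emit:
send_rows(motion=[{"travel": [0,0,0],"spin": 0},{"travel": [0,0,0],"spin": 0},{"travel": [0,0,0],"spin": 0}])

```text
time_s: 12.63
tcp_pos: [0.4385, 0.3319, 0.0924]
eef_rot: [-176.0, 0.5, -92.7]
contact_force: [0.1, 0.3, 0.1]
gripper_width: 0.022
```

Emit:
send_rows(motion=[{"travel": [0,0,-0.015],"spin": 0},{"travel": [0,0,-0.03],"spin": 0},{"travel": [0,0,-0.03],"spin": 0},{"travel": [0,0,-0.03],"spin": 0},{"travel": [0,0,-0.03],"spin": 0}])

```text
time_s: 13.05
tcp_pos: [0.4252, 0.3261, 0.2223]
eef_rot: [-176.7, -0.4, -92.8]
contact_force: [0.3, 0.3, -0.4]
gripper_width: 0.0216
```

```bash
python3 plan.py .445 .3 .25 -90 .53 -.035 .25 -85.6
```

```text
t 13.05 [0.4252 0.3261 0.2223] [-176.68   -0.4   -92.83] F [ 0.3  0.3 -0.4] w 0.0216
[{"travel": [0.0126, -0.0105, -0.0138], "spin": -1.42}, {"travel": [0.0128, -0.0102, -0.0138], "spin": -1.42}, {"travel": [0.0335, -0.0085, -0.0], "spin": -0.44}, {"travel": [0.0336, -0.0082, -0.0], "spin": -0.44}, {"travel": [0.0336, -0.008, -0.0], "spin": -0.44}]
[{"travel": [0.0337, -0.0077, -0.0], "spin": -0.44}, {"travel": [0.0337, -0.0075, -0.0], "spin": -0.44}, {"travel": [0.0338, -0.0072, -0.0], "spin": -0.44}, {"travel": [0.0339, -0.0069, -0.0], "spin": -0.44}, {"travel": [0.0339, -0.0067, -0.0], "spin": -0.44}]
[{"travel": [0.034, -0.0064, -0.0], "spin": -0.44}, {"travel": [0.034, -0.0062, -0.0], "spin": -0.44}]
```

Emit:
send_rows(motion=[{"travel": [0.0126,-0.0105,-0.014],"spin": -1.4},{"travel": [0.0128,-0.0102,-0.014],"spin": -1.4},{"travel": [0.034,-0.0085,0],"spin": -0.44},{"travel": [0.034,-0.008,0],"spin": -0.44},{"travel": [0.034,-0.008,0],"spin": -0.44}])

```text
time_s: 13.47
tcp_pos: [0.4706, 0.2019, 0.2622]
eef_rot: [-176.3, -0.1, -88.0]
contact_force: [1.3, 0.5, -1.0]
gripper_width: 0.0216
```

Emit:
send_rows(motion=[{"travel": [0.034,-0.008,0],"spin": -0.44},{"travel": [0.034,-0.0075,0],"spin": -0.44},{"travel": [0.034,-0.007,0],"spin": -0.44},{"travel": [0.034,-0.007,0],"spin": -0.44},{"travel": [0.03,-0.007,0],"spin": -0.44}])

```text
time_s: 13.88
tcp_pos: [0.514, 0.0297, 0.2646]
eef_rot: [-176.4, -0.2, -85.6]
contact_force: [0.7, 1.4, -1.8]
gripper_width: 0.0221
```

```bash
python3 -c "
from geo import *
r.capture('side')"; python3 plan.py .53 -.035 .35 -85.6
```

```text
t 13.93 [0.5148 0.0261 0.2645] [-176.41   -0.31  -85.66] F [ 1.5 -3.6  0. ] w 0.022
[{"travel": [0.0207, -0.0035, -0.0285], "spin": -0.02}, {"travel": [0.0207, -0.0035, -0.0285], "spin": -0.02}, {"travel": [0.0207, -0.0035, -0.0285], "spin": -0.02}]
```

Emit:
send_rows(motion=[{"travel": [0.01,0,-0.0415],"spin": 0},{"travel": [0.01,0,-0.0415],"spin": 0},{"travel": [0.01,0,-0.0415],"spin": 0},{"travel": [0.01,0,-0.0415],"spin": 0},{"travel": [0.01,0,-0.0415],"spin": 0}])

```text
time_s: 14.35
tcp_pos: [0.5008, -0.0277, 0.46]
eef_rot: [-177.8, -0.5, -86.1]
contact_force: [1.1, 0.8, -1.4]
gripper_width: 0.0218
```

Emit:
send_rows(motion=[{"travel": [0,0,0.01],"spin": 0},{"travel": [0,0,0.01],"spin": 0},{"travel": [0,0,0.01],"spin": 0},{"travel": [0,0,0.01],"spin": 0},{"travel": [0,0,0.01],"spin": 0}])

```text
time_s: 14.77
tcp_pos: [0.5055, -0.0298, 0.4176]
eef_rot: [-176.9, -0.4, -86.2]
contact_force: [-0.2, 0.5, -1.0]
gripper_width: 0.0217
```

```bash
python3 -c "
from geo import *
r.capture('side')"; python3 plan.py .53 -.035 .25 -85.6
```

```text
t 14.82 [ 0.5046 -0.0295  0.4147] [-177.16   -0.37  -86.23] F [-1.3 -0.1 -6. ] w 0.0221
[{"travel": [0.0014, -0.005, 0.0329], "spin": -0.13}, {"travel": [0.0014, -0.005, 0.0329], "spin": -0.13}, {"travel": [0.0014, -0.005, 0.0329], "spin": -0.13}, {"travel": [0.0015, -0.005, 0.0329], "spin": -0.13}, {"travel": [0.0015, -0.005, 0.0329], "spin": -0.13}]
```

Emit:
send_rows(motion=[{"travel": [0,0,0.04],"spin": 0}])

```text
time_s: 14.9
tcp_pos: [0.5087, -0.03, 0.3822]
eef_rot: [-176.7, -0.4, -86.2]
contact_force: [3.1, 0.1, 0.7]
gripper_width: 0.0219
```

```bash
cat > st.py <<'E'
from h import *
import sys
for _ in range(int(sys.argv[1])): r.capture('side')
s=r.get_state(); print(round(s['time_s'],2),s['tcp_pos'].round(4),s['eef_rot'].round(2),s['contact_force'].round(1),round(s['gripper_width'],4))
E
python3 st.py 0; python3 st.py 1;python3 st.py 1; python3 st.py 1
```

```text
14.9 [ 0.5087 -0.03    0.3822] [-176.69   -0.43  -86.19] [3.1 0.1 0.7] 0.0219
14.95 [ 0.5035 -0.0293  0.3686] [-177.73   -0.34  -86.22] [ -4.2   1.1 -16.2] 0.0221
15.0 [ 0.5031 -0.0295  0.3707] [-177.87   -0.39  -86.23] [ 0.1 -0.8 -1.7] 0.022
15.05 [ 0.5048 -0.0299  0.3746] [-177.59   -0.45  -86.22] [ 0.5  0.2 -0.6] 0.0218
```

Emit:
send_rows(motion=[{"travel": [0,0,0.04],"spin": 0}])

```text
time_s: 15.13
tcp_pos: [0.5106, -0.0303, 0.3442]
eef_rot: [-176.8, -0.5, -86.1]
contact_force: [3.2, 0.9, 2.1]
gripper_width: 0.0224
```

```bash
python3 st.py 2
```

```text
15.23 [ 0.5046 -0.0299  0.3328] [-177.99   -0.47  -86.22] [-0.4  0.1 -3. ] 0.0217
```

Emit:
send_rows(motion=[{"travel": [0,0,0.04],"spin": 0}])

```text
time_s: 15.32
tcp_pos: [0.5106, -0.0302, 0.3029]
eef_rot: [-177.3, -0.5, -86.1]
contact_force: [3.4, 1.1, 0.7]
gripper_width: 0.0218
```

```bash
python3 st.py 2
```

```text
15.42 [ 0.5045 -0.0301  0.2924] [-178.32   -0.49  -86.23] [-0.5  0.3 -2.1] 0.0218
```

Single rows followed by a short hold bring the tilt down, so one more pump should level the tool.

Emit:
send_rows(motion=[{"travel": [0.002,-0.01,-0.0415],"spin": 0},{"travel": [0.002,-0.01,-0.0415],"spin": 0},{"travel": [0.002,-0.01,-0.0415],"spin": 0}])

```text
time_s: 15.67
tcp_pos: [0.5258, -0.0347, 0.4156]
eef_rot: [-179.2, -0.8, -86.2]
contact_force: [1.6, 0.6, -1.6]
gripper_width: 0.0218
```

```bash
python3 st.py 2
```

```text
15.77 [ 0.5297 -0.035   0.4218] [-178.46   -0.77  -86.21] [-0.5  0.1 -1.5] 0.0219
```

Emit:
send_rows(motion=[{"travel": [0,0,0.04],"spin": 0}])

```text
time_s: 15.85
tcp_pos: [0.5351, -0.0357, 0.393]
eef_rot: [-177.5, -0.8, -86.2]
contact_force: [1.0, 0.4, -1.6]
gripper_width: 0.0215
```

```bash
python3 st.py 2
```

```text
15.95 [ 0.5302 -0.0354  0.382 ] [-178.54   -0.75  -86.22] [-1.4  0.2 -1.9] 0.0219
```

Emit:
send_rows(motion=[{"travel": [0,0,0.04],"spin": 0}])

```text
time_s: 16.03
tcp_pos: [0.5348, -0.0363, 0.3511]
eef_rot: [-177.8, -0.8, -86.2]
contact_force: [2.1, 0.6, 1.2]
gripper_width: 0.0219
```

```bash
python3 st.py 2
```

```text
16.13 [ 0.5291 -0.0359  0.3396] [-178.95   -0.77  -86.22] [ 0.3 -0.7 -3.1] 0.0217
```

Emit:
send_rows(motion=[{"travel": [0,0,0.04],"spin": 0}])

```text
time_s: 16.22
tcp_pos: [0.534, -0.0367, 0.3095]
eef_rot: [-178.3, -0.9, -86.2]
contact_force: [3.0, 1.1, 1.2]
gripper_width: 0.0218
```

```bash
python3 st.py 2
```

```text
16.32 [ 0.528  -0.0364  0.2985] [-179.34   -0.79  -86.24] [-1.1  0.4 -2.2] 0.022
```

Emit:
send_rows(motion=[{"travel": [0,0,0.04],"spin": 0}])

```text
time_s: 16.4
tcp_pos: [0.5337, -0.037, 0.2683]
eef_rot: [-178.6, -0.9, -86.1]
contact_force: [3.7, 0.7, 1.4]
gripper_width: 0.0219
```

```bash
python3 st.py 2
```

```text
16.5 [ 0.5271 -0.037   0.2577] [-179.67   -0.83  -86.24] [-0.3 -0.7 -0.8] 0.0216
```

Emit:
send_rows(motion=[{"travel": [0,0,0.04],"spin": 0}])

```text
time_s: 16.58
tcp_pos: [0.5334, -0.0373, 0.2275]
eef_rot: [-178.9, -0.9, -86.1]
contact_force: [2.4, 0.9, 1.2]
gripper_width: 0.0219
```

```bash
python3 st.py 2; python3 - <<'E'
from geo import *
n='side'
im,d=depth_avg(n,4); P=cloud(n,d); np.savez('side8.npz',im=im,P=P); cv2.imwrite('pics/side8.png',im)
cv2.imwrite('pics/s8.png',cv2.resize(im[150:270,200:330],(650,600),interpolation=cv2.INTER_CUBIC))
print([(t,x['conf'],w(n,x['at']).round(4).tolist()) for t in('scraper',) for x in r.pinpoint(n,t)])
s=r.get_state(); print(s['tcp_pos'],s['eef_rot'])
E
```

```text
16.68 [ 0.5265 -0.0376  0.2172] [-179.93   -0.87  -86.26] [-0.4 -0.2 -1.5] 0.0221
[('scraper', 0.67, [0.2165, 0.3319, 0.0021]), ('scraper', 0.61, [0.5302, -0.038, 0.1492])]
[ 0.52925326 -0.03731153  0.22104658] [-179.41565284   -0.82789167  -86.21990687]
```

View pics/s8.png

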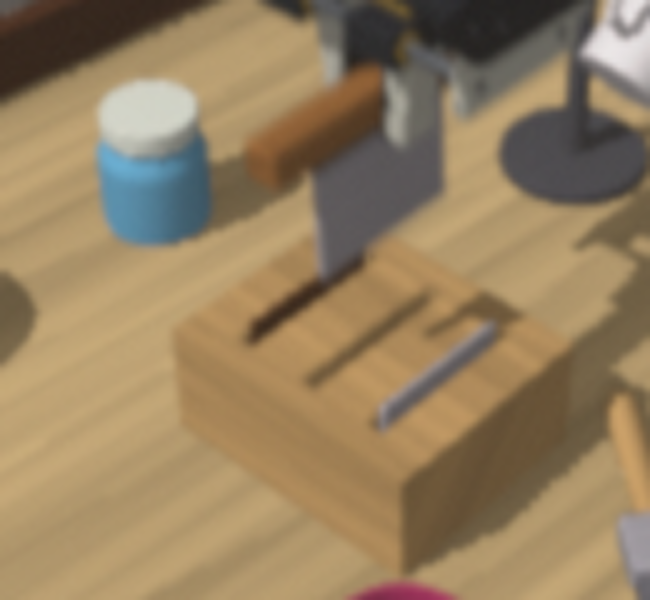

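The scraper hangs over the block, and the middle slot, at crop (370,335), is empty. I'll fit the blade plane and compare it with the slot in the same camera.

```bash
python3 - <<'E'
from geo import *
z=np.load('side8.npz'); P=z['P']; im=z['im'].astype(int)
b,g,rr=im[...,0],im[...,1],im[...,2]
m=(abs(P[...,0]-.528)<.03)&(abs(P[...,1]+.037)<.06)&(P[...,2]>.15)&(P[...,2]<.222)&(abs(rr-b)<25)
m&= ~((abs(P[...,1]+.037)<.02)&(P[...,2]>.2))
Q=P[m]; A=np.c_[Q[:,1]+.033,Q[:,2]-.149,np.ones(len(Q))]
k=np.linalg.lstsq(A,Q[:,0],rcond=None)[0]
for _ in range(3):
    e=abs(A@k-Q[:,0]); k=np.linalg.lstsq(A[e<.004],Q[e<.004,0],rcond=None)[0]
e=abs(A@k-Q[:,0])<.005
print('blade n',e.sum(),'yaw',-np.degrees(np.arctan(k[0])),'dx/dz deg',np.degrees(np.arctan(k[1])),'centre x at bottom',k[2]+.002)
print('y pct',np.percentile(Q[e,1],[1,3,97,99]),'z',np.percentile(Q[e,2],[1,99]))
h=P[(abs(P[...,0]-.528)<.03)&(abs(P[...,1]+.037)<.1)&(abs(P[...,2]-.251)<.006)&(rr-b>30)]
print('handle top',len(h),cv2.minAreaRect((h[:,:2]*1000).astype(np.float32)))
# slot band in the side camera
I=np.load('side1.npz')['im']; F=cv2.cvtColor(flat('side',I,.43,.64,-.125,.06,.075),cv2.COLOR_BGR2GRAY).astype(float)
for y in(-.065,-.05,-.033,-.015,0):
    c=int((.06-y)*2000); p=F[:,c-8:c+8].mean(1); lo,hi=180,260; q=p[lo:hi]; wt=np.clip(np.median(q)-4-q,0,None)
    print('slot y',y,'x',.64-(lo+(wt*np.arange(hi-lo)).sum()/wt.sum())/2000)
I=np.load('top1.npz')['im']; F=cv2.cvtColor(flat('top',I,.43,.64,-.125,.06,.075),cv2.COLOR_BGR2GRAY).astype(float)
for y in(-.065,-.05,-.033,-.015,0):
    c=int((.06-y)*2000); p=F[:,c-8:c+8].mean(1); lo,hi=180,260; q=p[lo:hi]; wt=np.clip(np.median(q)-4-q,0,None)
    print('TOP slot y',y,'x',.64-(lo+(wt*np.arange(hi-lo)).sum()/wt.sum())/2000)
E
```

```text
blade n 429 yaw 3.9869855744015577 dx/dz deg 0.7562606236055972 centre x at bottom 0.525061433632096
y pct [-0.07769469 -0.07672771  0.00913308  0.01015338] z [0.15027498 0.21996241]
handle top 208 ((523.566162109375, 5.138404846191406), (37.828800201416016, 80.52251434326172), 18.880653381347656)
slot y -0.065 x 0.5308503424936801
slot y -0.05 x 0.5298189216010586
slot y -0.033 x 0.5284738861508947
slot y -0.015 x 0.5270083679452724
slot y 0 x 0.5256512629603421
TOP slot y -0.065 x 0.5348369579900041
TOP slot y -0.05 x 0.5335602499035408
TOP slot y -0.033 x 0.5322426426767318
TOP slot y -0.015 x 0.5307287004806895
TOP slot y 0 x 0.5295495441252366
```

Emit:
send_rows(motion=[{"travel": [-0.001,-0.0025,0.015],"spin": -0.6}])

```text
time_s: 17.02
tcp_pos: [0.5342, -0.0362, 0.2107]
eef_rot: [-179.0, -0.8, -85.6]
contact_force: [-0.2, -1.1, -1.8]
gripper_width: 0.0219
```

```bash
python3 st.py 3
```

```text
17.17 [ 0.5321 -0.0364  0.2072] [-179.39   -0.84  -85.62] [-0.4 -0.1 -1. ] 0.0221
```

Emit:
send_rows(motion=[{"travel": [0,0,0.025],"spin": 0}])

```text
time_s: 17.25
tcp_pos: [0.5358, -0.0364, 0.1875]
eef_rot: [-178.9, -0.8, -85.6]
contact_force: [1.4, 0.3, -0.3]
gripper_width: 0.022
```

```bash
python3 st.py 3
```

```text
17.4 [ 0.5316 -0.0369  0.1821] [-179.53   -0.87  -85.64] [ 0.2 -0.  -1.7] 0.0218
```

Emit:
send_rows(motion=[{"travel": [0,0,0.015],"spin": 0}])

```text
time_s: 17.48
tcp_pos: [0.5339, -0.0371, 0.1708]
eef_rot: [-179.2, -0.9, -85.6]
contact_force: [1.0, 0.4, -0.2]
gripper_width: 0.0223
```

```bash
cat > meas.py <<'E'
from geo import *
n='side'; T=[];Ps=[]
for i in range(4):
    im,d=r.capture(n); d=d.copy(); d[d==0]=np.nan; Ps.append(d); T.append(r.get_state()['tcp_pos'])
T=np.mean(T,0); P=cloud(n,np.nanmedian(Ps,0)); zb=T[2]-.072
i=im.astype(int); b,rr=i[...,0],i[...,2]
m=(abs(P[...,0]-.528)<.03)&(abs(P[...,1]+.037)<.06)&(P[...,2]>max(zb+.004,.088))&(P[...,2]<zb+.074)&(abs(rr-b)<25)
m&= ~((abs(P[...,1]+.037)<.02)&(P[...,2]>zb+.05))
Q=P[m]; A=np.c_[Q[:,1]+.033,Q[:,2]-zb,np.ones(len(Q))]; k=np.linalg.lstsq(A,Q[:,0],rcond=None)[0]
for _ in range(4):
    e=abs(A@k-Q[:,0])<.004; k=np.linalg.lstsq(A[e],Q[e,0],rcond=None)[0]
s=r.get_state()
print('tcp',T.round(4),s['eef_rot'].round(2),s['contact_force'].round(1),'| blade n',e.sum(),'yaw',round(-np.degrees(np.arctan(k[0])),2),'lean',round(np.degrees(np.arctan(k[1])),2),'bottom x',round(k[2]+.002,4),'slot .5285; y',np.percentile(Q[e,1],[1,99]).round(4),'t',s['time_s'])
cv2.imwrite('pics/m.png',im)
E
python3 meas.py 2>/dev/null
```

```text
tcp [ 0.5316 -0.0373  0.1673] [-179.51   -0.89  -85.63] [ 0.2  0.6 -0.4] | blade n 372 yaw 4.42 lean 0.41 bottom x 0.5287 slot .5285; y [-0.079   0.0105] t 17.6833
```

Blade at x .5287 against slot .5285, yaw 4.4° and lean 0.4°. I'll shift y +1.5 mm and start insertion.

Emit:
send_rows(motion=[{"travel": [-0.0015,0,0.014],"spin": -0.15}])

```text
time_s: 17.77
tcp_pos: [0.5343, -0.0358, 0.1576]
eef_rot: [-179.2, -0.9, -85.4]
contact_force: [0.9, -0.1, -0.9]
gripper_width: 0.0217
```

```bash
python3 st.py 3
```

```text
17.92 [ 0.5319 -0.036   0.1547] [-179.55   -0.9   -85.48] [ 0.  -0.4 -1.6] 0.0218
```

Emit:
send_rows(motion=[{"travel": [0,0,0.008],"spin": 0}])

```text
time_s: 18.0
tcp_pos: [0.5334, -0.036, 0.1487]
eef_rot: [-179.4, -0.9, -85.5]
contact_force: [1.2, -1.3, -0.5]
gripper_width: 0.0221
```

```bash
python3 st.py 3
```

```text
18.15 [ 0.5318 -0.0362  0.1466] [-179.58   -0.91  -85.48] [-0.3 -0.8 -1.3] 0.0219
```

Emit:
send_rows(motion=[{"travel": [0,0,0.006],"spin": 0}])

```text
time_s: 18.23
tcp_pos: [0.5327, -0.0362, 0.1417]
eef_rot: [-179.5, -0.9, -85.5]
contact_force: [-0.1, -0.3, -1.4]
gripper_width: 0.022
```

```bash
python3 meas.py 2>/dev/null
```

```text
tcp [ 0.5316 -0.0364  0.1401] [-179.61   -0.92  -85.48] [ 0.3  0.5 -1. ] | blade n 243 yaw 4.56 lean 0.17 bottom x 0.529 slot .5285; y [-0.0787  0.0123] t 18.4333
```

The blade is about 7 mm into the slot with no contact force. Continuing.

Emit:
send_rows(motion=[{"travel": [0,0,0.01],"spin": 0}])

```text
time_s: 18.52
tcp_pos: [0.5332, -0.0363, 0.1319]
eef_rot: [-179.4, -0.9, -85.5]
contact_force: [1.3, -0.6, -1.2]
gripper_width: 0.0217
```

```bash
python3 st.py 3
```

```text
18.67 [ 0.5313 -0.0366  0.1295] [-179.69   -0.93  -85.49] [ 0.4  0.5 -0.4] 0.0219
```

Emit:
send_rows(motion=[{"travel": [0,0,0.01],"spin": 0}])

```text
time_s: 18.75
tcp_pos: [0.5327, -0.0366, 0.1208]
eef_rot: [-179.5, -0.9, -85.5]
contact_force: [1.1, 0.4, -0.7]
gripper_width: 0.0216
```

```bash
python3 st.py 3
```

```text
18.9 [ 0.531  -0.0369  0.1186] [-179.77   -0.94  -85.5 ] [ 0.7  0.9 -1.6] 0.0221
```

Emit:
send_rows(motion=[{"travel": [0,0,0.01],"spin": 0}])

```text
time_s: 18.98
tcp_pos: [0.5323, -0.0369, 0.1098]
eef_rot: [-179.6, -0.9, -85.5]
contact_force: [-0.1, 0.0, -1.2]
gripper_width: 0.0221
```

```bash
python3 st.py 3
```

```text
19.13 [ 0.5305 -0.0372  0.1077] [-179.84   -0.95  -85.5 ] [ 0.2  0.7 -0.6] 0.0219
```

Emit:
send_rows(motion=[{"travel": [-0.0007,-0.0007,0.009],"spin": 0}])

```text
time_s: 19.22
tcp_pos: [0.5322, -0.0364, 0.0998]
eef_rot: [-179.7, -0.9, -85.5]
contact_force: [-0.2, 0.1, -1.3]
gripper_width: 0.0218
```

```bash
python3 st.py 3
```

```text
19.37 [ 0.5307 -0.0366  0.0979] [-179.93   -0.96  -85.5 ] [ 0.4  0.2 -1.6] 0.0219
```

Emit:
send_rows(motion=[{"travel": [0,0,0.006],"spin": 0}])

```text
time_s: 19.45
tcp_pos: [0.5315, -0.0366, 0.0926]
eef_rot: [-179.8, -1.0, -85.5]
contact_force: [0.5, 0.1, -1.6]
gripper_width: 0.022
```

```bash
python3 st.py 3
```

```text
19.6 [ 0.5306 -0.0368  0.0914] [-179.96   -0.97  -85.51] [ 1.1  0.7 -1.6] 0.022
```

Emit:
send_rows(motion=[{"travel": [0,0,0.003],"spin": 0}])

```text
time_s: 19.68
tcp_pos: [0.5316, -0.0373, 0.0896]
eef_rot: [-179.9, -1.0, -85.4]
contact_force: [-2.8, -12.2, 29.5]
gripper_width: 0.0217
```

```bash
python3 st.py 3
```

```text
19.83 [ 0.5315 -0.0374  0.0899] [-179.86   -1.03  -85.46] [-1.  -3.3  8.5] 0.0218
```

Floor contact came where expected, TCP z about .090. Releasing.

Emit:
send_rows(motion=[{"travel": [0,0,0],"spin": 0},{"travel": [0,0,0],"spin": 0},{"travel": [0,0,0],"spin": 0},{"travel": [0,0,0],"spin": 0},{"travel": [0,0,0],"spin": 0}], gripper=1)

```text
time_s: 20.25
tcp_pos: [0.532, -0.0375, 0.0909]
eef_rot: [-179.7, -1.0, -85.5]
contact_force: [-0.3, 0.1, 1.1]
gripper_width: 0.0497
```

Emit:
send_rows(motion=[{"travel": [0,0,0],"spin": 0},{"travel": [0,0,0],"spin": 0},{"travel": [0,0,0],"spin": 0}])

```text
time_s: 20.5
tcp_pos: [0.5318, -0.0374, 0.0905]
eef_rot: [-179.8, -1.0, -85.5]
contact_force: [0.6, -0.7, -0.0]
gripper_width: 0.0694
```

```bash
python3 st.py 1; python3 - <<'E'
from geo import *
n='side'; im,d=depth_avg(n,3); P=cloud(n,d); i=im.astype(int)
m=(abs(P[...,0]-.53)<.03)&(P[...,1]>-.12)&(P[...,1]<.06)&(P[...,2]>.085)&(P[...,2]<.14)&(i[...,2]-i[...,0]>35)
Q=P[m]; print(len(Q),Q[:,2].max(),np.histogram(Q[:,2],12))
Q=Q[Q[:,2]>.113]; 
for a,b in((-.11,-.08),(-.08,-.05),(0,.02),(.02,.05)):
    s=Q[(Q[:,1]>a)&(Q[:,1]<b)]; print(a,len(s),np.median(s[:,2]) if len(s) else None)
E
```

```text
20.55 [ 0.5318 -0.0374  0.0905] [-179.79   -1.02  -85.45] [0.  1.  0.3] 0.0739
355 0.12119971656578454 (array([  2,   0,   5,  12,  20,  22,  20,  17,  23,  24,  85, 125]), array([0.09257914, 0.09496419, 0.09734924, 0.09973429, 0.10211933,
       0.10450438, 0.10688943, 0.10927448, 0.11165953, 0.11404457,
       0.11642962, 0.11881467, 0.12119972]))
-0.11 8 0.11854098959431131
-0.08 9 0.11871180149360172
0 52 0.11912291801097119
0.02 74 0.11854144033071967
```

The handle top is at .119 m, exactly the home height, and level. Retreating upward.

Emit:
send_rows(motion=[{"travel": [0,0,-0.01],"spin": 0},{"travel": [0,0,-0.015],"spin": 0},{"travel": [0,0,-0.02],"spin": 0},{"travel": [0,0,-0.03],"spin": 0},{"travel": [0,0,-0.03],"spin": 0}])

```text
time_s: 21.12
tcp_pos: [0.527, -0.0365, 0.195]
eef_rot: [179.4, -1.1, -85.5]
contact_force: [0.6, 0.9, 0.2]
gripper_width: 0.0876
```

Emit:
send_rows(motion=[{"travel": [0,0,-0.03],"spin": 0},{"travel": [0,0,-0.03],"spin": 0},{"travel": [0,0,-0.03],"spin": 0},{"travel": [0,0,-0.01],"spin": 0}])

```text
time_s: 21.45
tcp_pos: [0.5276, -0.0351, 0.3077]
eef_rot: [179.9, -1.1, -85.5]
contact_force: [0.7, 0.1, 0.4]
gripper_width: 0.0877
```

```bash
python3 st.py 1; python3 - <<'E'
from geo import *
n='side'; im,d=depth_avg(n,3); P=cloud(n,d); i=im.astype(int)
m=(abs(P[...,0]-.53)<.03)&(P[...,1]>-.12)&(P[...,1]<.06)&(P[...,2]>.114)&(P[...,2]<.14)&(i[...,2]-i[...,0]>35)
Q=P[m]; print(len(Q),np.median(Q[:,2]),cv2.minAreaRect((Q[:,:2]*1000).astype(np.float32)))
print([(t,x['conf'],w(n,x['at']).round(4).tolist()) for t in('cup_loop','cup','scraper') for x in r.pinpoint(n,t)])
cv2.imwrite('pics/final.png',im)
E
```

```text
21.5 [ 0.528  -0.035   0.3084] [179.95  -1.12 -85.47] [ 1.8 -0.4  2.2] 0.0878
364 0.11910043564509443 ((534.0178833007812, -34.030181884765625), (23.422462463378906, 160.20921325683594), 4.971463680267334)
[('cup_loop', 0.97, [0.2849, -0.1986, 0.0509]), ('cup_loop', 0.71, [0.5735, -0.2946, 0.1709]), ('cup', 0.95, [0.5719, -0.2788, 0.0988]), ('cup', 0.84, [0.2997, -0.2384, -0.0011]), ('scraper', 0.89, [0.2155, 0.3297, 0.0038]), ('scraper', 0.87, [0.5284, -0.035, 0.0179])]
```

View pics/final.png

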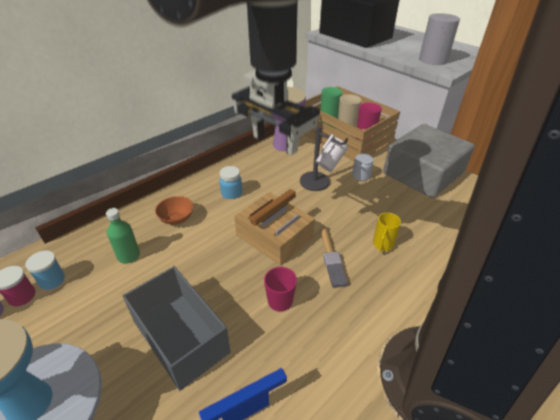

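The final view shows the scraper home in the block's middle slot at (272,210), the cup on the hook at (332,152), the bystanders where they were, and the gripper clear.

```bash
python3 -c "
from plant import r
print(r.close_job())"
```

```text
the job is handed in; nothing more can be done
None
```

The scraper is fully home in the block's middle slot and the white cup hangs by its handle on the hook. I handed the job in at about 22 s of the 58 s allowed.

- **Cup:** I hung it first. When last seen, about 13 s after release, it was still hanging on the rod.
- **Scraper:** The other two slots hold the ribs. Contact with the slot floor peaked at about 30 N at the wrist. After release the handle top read 0.119 m, which is the value for fully home, and the handle was level. The network put the scraper's origin at z = 0.018 m, where 0.017 m is expected.
- **Other things:** In the last picture the bystanders and both look-alikes stand where they were, and the gripper is open and clear at z = 0.31 m. I checked this by eye and did not measure each one.
- **Disagreements:**
  - The two cameras differ by 2–4 mm, so I compared blade and slot within the side camera only.
  - The tool tilted up to 4° while moving. I levelled it before inserting the scraper.

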